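Gauge a blind bore with a depth rod and set the height gauge to it

ROBOT

A 6-joint arm with a two-finger parallel gripper is mounted at the origin on the work surface. World frame = base frame: x ahead of the robot, y to its left, z up, the work surface at z = 0. Lengths are in m, angles in rad, forces in N, time in s.
With the tool pointing down it reaches from about 0.35 to 0.8 m from the base axis. Payload 7.3 kg.
Tool frame: the origin (TCP) lies at the very end of the fingers, on their centre line; the grasp point (between the pads) lies r.tcp_to_grasp behind it (r.tcp_to_grasp is the distance from the TCP to the grasp point, in m); y points along the fingers, x is the direction in which the jaws open and shut, and the axes are right-handed (so a half turn about y gives the same grasp; the last joint's range is limited). The gripper opens to 85 mm and grips with 20 to 120 N. Pads are 22 mm wide; open, the fingers measure 114 mm over their backs; the gripper's body (76 mm by 85 mm) begins 54 mm behind the grasp point. The pads swing forward as they close: fully open they stand 13 mm farther back than shut.
Start: joints at [1.139, 0.342, 1.524, -0, 1.275, -0.146], TCP at [0.148, 0.504, 0.231] pointing down, gripper open.
Joint ranges: [-2.53, 2.53], [-0.77, 2.02], [0.04, 2.7], [-1, 4.14], [0.28, 2.66], [-3.11, 3.11]. Speed limits (rad/s): [2.57, 2.57, 3.14, 3.14, 3.14, 3.14].

INTERFACE

Orientations are given as a unit quaternion [w, x, y, z].
In Python, from rig import r gives the robot as it stands.
- The arm moves only by the shell command python3 -m pendant 'ROWS'. ROWS is JSON, a list of rows, each a list of 5 numbers: the closure, from 0 (fully open) to 1 (shut), then the shift along the tool's x, y, z in cm, then the turn about the tool's y in rad. A call has 1 to 20 rows; each row is the pose to reach, as a shift and turn from the pose measured when the call began, along the tool's axes at that moment; what a row does not reach only later rows make up. A row lasts 1/12 s, in which the tool goes at most 41.7 mm and 7.16 degrees, less where a joint would pass 70% of its speed; a pose out of reach is approached as far as the arm can. A call with a gripper value outside its range is refused whole. The fingers move at their own pace and stop on an object; the grip force is fixed at half the most. Time passes only in rows, so rows that repeat a pose let the fingers close. It gives the time, the measured TCP pose, the force and the opening at its end, in the units of the state.
- r.get_state(): the state, without advancing time (a new reading comes with each control period).
- r.read_camera(name): name is "scene" or "top" or "wrist"; returns the picture (384x512x3 uint8, blue, green, red); there is no depth.
- r.get_calibration(name): a dict with "K" (3x3 intrinsics, pixels), "dist" ([k1, k2, p1, p2, k3] as OpenCV has them; the pictures are not rectified), "R" (3x3) and "t" (3): a world point X has camera coordinates R X + t. Camera axes: x right, y down, z forward; pixel columns grow to the right and rows downward; lengths in m; the calibration is good to about 2 mm. A picture is of the moment at which its call begins: read the wrist's pose just before it. get_calibration takes no time and is no camera call; for the wrist camera it gives the pose at the moment of the call.
- r.sign_off(): hands the job in, once; it reports no verdict.
The state is a dict: "time": time; "joint_pos": joint angles; "qvel": joint speeds; "joint_efforts": joint torques, N m; "tool_pos": TCP position; "eef_rot": TCP orientation; "wrist_force": force on the tool from outside, world axes, zero at the start; "ft_torque": the same for the moment, N m; "width": opening from 0.0 (shut) to 1.0 (fully open).
Only numpy, scipy, OpenCV 4.12 (cv2) and the standard library are available. Lean on these libraries where they do the work, as an engineer would, in place of code of your own. Each camera call takes 0.05 s, during which the arm holds its last target.

TASK

Take the longer of the two depth rods from the stand and slide it, thin end first, down the bore of the steel housing until it bottoms; lower it, do not let it drop, and leave it standing there. Then raise the height gauge by its knob until the top of its pointer blade is level with the top end of the rod. Leave everything else where it is.

Things in the scene. Friction and masses are not known exactly. Their poses are not given: they have to be found in the camera images.
- long_rod: The long depth rod: solid round aluminium rod, 160 mm long overall, 120 g give or take a third. Origin at the centre of its bottom end, z along the rod to the top. The lower 120 mm is 16 mm in diameter with a chamfered foot (12 mm across at the very end); the upper 40 mm is a dark grey handle 26 mm in diameter. It starts upright in one of the two holes of the stand, its foot 10 mm above the table.
- long_rod_tip (a point): Centre of the bottom end of the long rod.
- long_rod_top (a point): Centre of the flat top end of the long rod, 160 mm from its tip.
- short_rod: The short depth rod: same look and diameters but only 110 mm long (70 mm thin part, 40 mm handle). Origin at its bottom end. Stands in the other hole of the stand; leave it there.
- stand: Black plastic stand fixed to the table, 60 mm (its x) by 150 mm (its y) by 40 mm high, origin at the centre of its underside. Two round holes 30 mm deep and 19 mm in diameter at y = -45 and y = +45 mm hold the two rods upright; which rod is in which hole varies.
- housing: Bored steel housing fixed to the table: block 70 x 70 mm and 90 mm high on a foot plate 130 mm (its x) by 90 mm (its y), 12 mm thick, with four bolt heads. Origin at the centre of its underside. A vertical blind bore, 19 mm in diameter with a 3 mm chamfer at the mouth, opens in the middle of its top. The depth of the bore is not known beforehand: between 40 and 75 mm, flat bottom.
- bore_mouth (a point): Centre of the bore at the top face of the housing, 90 mm above the table; z is up along the bore.
- gauge: Foot of the telescopic height gauge, fixed to the table: cream block 100 x 100 x 25 mm with an upright steel tube 34 mm in diameter (a dark 42 mm collar at its upper end) that ends 106 mm above the table. Origin at the centre of its underside. A post slides up out of the tube. The stand, the housing and the gauge stand side by side in any order, so the gauge (up to 197 mm tall at the start) may lie between the other two.
- gauge_post (a joint): Height of the sliding post above its lowest position, in m, 0 to 0.115; grows upwards. It starts low (0 to 0.03). A friction of about 6 N keeps the post where it is left; it also weighs 250 g, so raising takes about 9 N. The post carries a pointer blade and above it a knob; it does not turn.
- pointer (a point): On the flat top face of the pointer blade, 45 mm out from the post axis along the gauge's +x. The blade is dark steel, 16 mm wide, 6 mm thick, and sticks out 55 mm from the post axis towards the gauge's +x (and 7 mm to its other side). Its top face is 115 mm above the table when the joint is 0.
- knob_top (a point): Centre of the top of the gauge's black knob, on the post axis: a cylinder 32 mm in diameter and 40 mm high, to be gripped from above. Its underside is 12 mm and its top 52 mm above the top face of the blade.
- wrench: A steel open-ended wrench lying on the table beyond the work; bystander.
- oil_bottle: A white plastic oil bottle, 60 mm in diameter and 120 mm high, beyond the work; bystander.
- bush_tray: A grey tray 120 x 220 x 35 mm with five steel bushes standing in it 50 mm high (one piece), beyond the work; bystander.

How it is judged:
On the way:
1. the long rod stands bottomed in the housing's bore, let go and at rest (z of long_rod_tip in the frame of bore_mouth below -0.036 m and horizontal distance between long_rod_tip and bore_mouth below 0.005 m and angle between long_rod's own z axis and vertical below 0.15 rad and linear speed of long_rod below 0.02 m/s and contact force between the fingers and long_rod below 0.1 N), for 0.3 s.
At the end, for the whole second after the job is handed in: The long rod stands released and at rest on the bottom of the bore (tip more than 36 mm below the mouth and within 5 mm of the bore's axis, tilted less than 0.15 rad), and the top face of the pointer blade is within 4 mm of the height of the rod's top end, the gauge released and still (all of step 1 and z of long_rod_top in the frame of pointer between -0.004 and 0.004 m and velocity of joint gauge_post between -0.005 and 0.005 m/s and contact force between the fingers and gauge_post below 0.1 N); the robot touches nothing.
It fails at once if the long rod is dropped in the bore (faster than 0.4 m/s with its tip more than 5 mm inside) (z of long_rod_tip in the frame of bore_mouth below -0.005 m and horizontal distance between long_rod_tip and bore_mouth below 0.012 m and linear speed of long_rod above 0.4 m/s).
It fails at once if the short rod is moved by more than 30 mm (distance of short_rod from where it was at the start of the episode above 0.03 m).
It fails at once if the wrench is moved by more than 30 mm (distance of wrench from where it was at the start of the episode above 0.03 m).
It fails at once if the oil bottle is moved by more than 30 mm (distance of oil_bottle from where it was at the start of the episode above 0.03 m).
It fails at once if the bush tray is moved by more than 30 mm (distance of bush_tray from where it was at the start of the episode above 0.03 m).
It also fails if it takes over 58 s, if anything falls off the work surface, if the arm or the gripper's body presses on something with over 40 N, if the wrist force passes 120 N, or if a joint passes its speed limit or range.

## Working session

There is one attempt and no reset: what is moved stays moved. The work goes in short steps, Python scripts to look and compute and a shell command to move; the robot and the scene stay as the last step left them, time stands still between calls to the robot, and variables do not carry over. Pictures are saved under pics/ and viewed, and the job is handed in when it is done.

```bash
ls; mkdir -p pics; python3 - <<'E'
from rig import r
import cv2,numpy as np
print(r.get_state(), r.tcp_to_grasp)
for n in ("scene","top","wrist"):
    c=r.get_calibration(n); print(n,{k:np.round(np.array(v),4).tolist() for k,v in c.items()})
    cv2.imwrite(f"pics/{n}0.png",r.read_camera(n))
E
```

```text
pics
{'time': 0.0, 'joint_pos': array([ 1.13901386e+00,  3.42715278e-01,  1.52505018e+00,  1.05232172e-05,
        1.27539869e+00, -1.46005195e-01]), 'qvel': array([ 0.00103692, -0.00206199,  0.00103053, -0.0024687 ,  0.00188002,
        0.00144894]), 'joint_efforts': array([ 1.27502215e-03, -4.33678079e+01, -2.46013319e+01,  1.98243939e-06,
        7.89370533e-03, -1.73246224e-05]), 'tool_pos': array([0.14780165, 0.50333241, 0.23061825]), 'eef_rot': array([-0.56584478,  0.56636785,  0.42321172, -0.42419215]), 'wrist_force': array([-0.1903807 , -0.15023232, -0.08225599]), 'ft_torque': array([0.03084733, 0.02510143, 0.05184974]), 'width': 0.9973068777761033} 0.0187
scene {'K': [[429.4967, 0.0, 253.4904], [0.0, 429.4967, 190.7135], [0.0, 0.0, 1.0]], 'dist': [0.039, 0.0, 0.0, 0.0, 0.0], 'R': [[0.8352, 0.5497, 0.0159], [0.3475, -0.5051, -0.79], [-0.4263, 0.6653, -0.6129]], 't': [-0.5122, -0.0963, 1.2789]}
top {'K': [[456.4531, 0.0, 262.3517], [0.0, 456.4531, 189.922], [0.0, 0.0, 1.0]], 'dist': [-0.1477, 0.0, 0.0, 0.0, 0.0], 'R': [[0.003, -0.9999, -0.0124], [-0.9925, -0.0014, -0.1225], [0.1225, 0.0126, -0.9924]], 't': [0.0159, 0.6141, 1.1409]}
wrist {'K': [[313.0872, 0.0, 250.6401], [0.0, 313.0872, 188.5973], [0.0, 0.0, 1.0]], 'dist': [-0.0783, 0.0, 0.0, 0.0, 0.0], 'R': [[0.282, 0.9594, -0.0016], [0.9192, -0.2697, 0.2869], [0.2748, -0.0824, -0.958]], 't': [-0.5242, -0.0369, 0.3808]}
```

View pics/scene0.png

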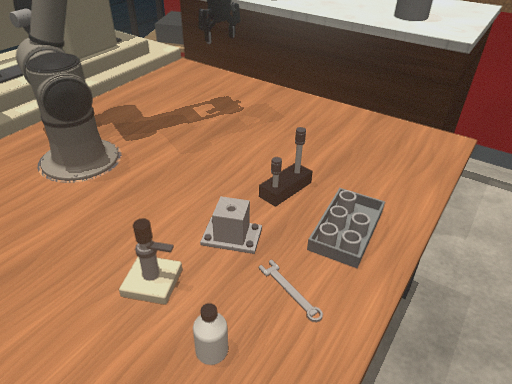

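View pics/top0.png

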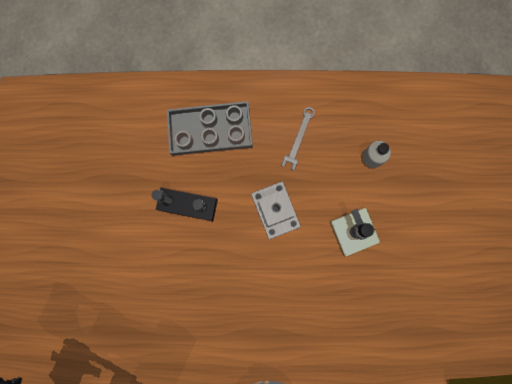

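View pics/wrist0.png

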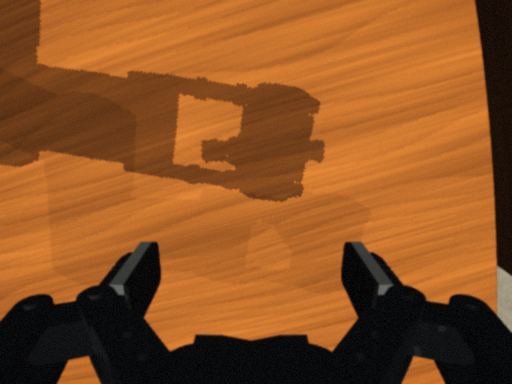

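The scene picture shows the long rod in the far (+y) hole at about (299,143), with the short one at (277,172). The housing is at (231,223) and the gauge at (150,262). The top picture shows the long rod's head near (158,196), the bore at (277,208) and the knob at (366,230). The wrist picture shows only bare table. I'll zoom in.

```bash
python3 - <<'E'
import cv2
a=cv2.imread("pics/top0.png");b=cv2.imread("pics/scene0.png")
def z(im,x,y,w,h,s,n): cv2.imwrite(f"pics/{n}.png",cv2.resize(im[y:y+h,x:x+w],None,fx=s,fy=s,interpolation=cv2.INTER_CUBIC))
z(a,140,170,100,70,8,"zt1");z(a,240,170,150,100,5,"zt2")
z(b,110,120,210,190,3.7,"zs")
E
```

```text
(no output)
```

View pics/zt1.png

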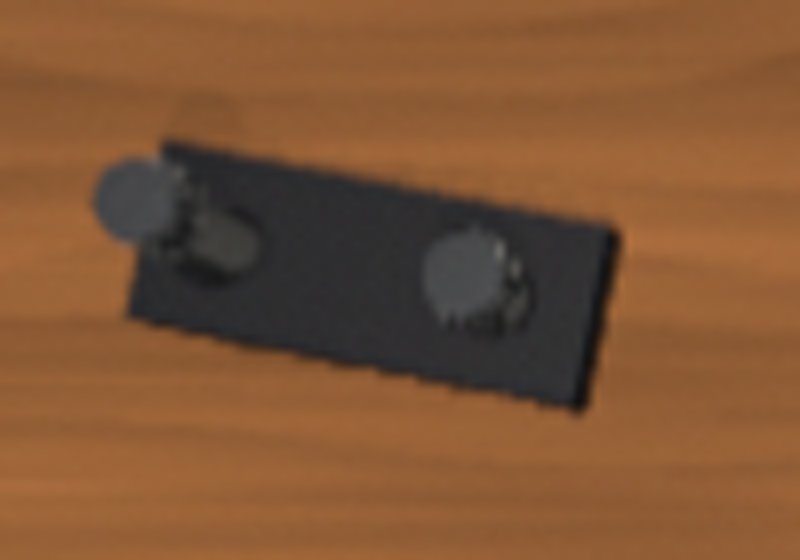

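View pics/zt2.png

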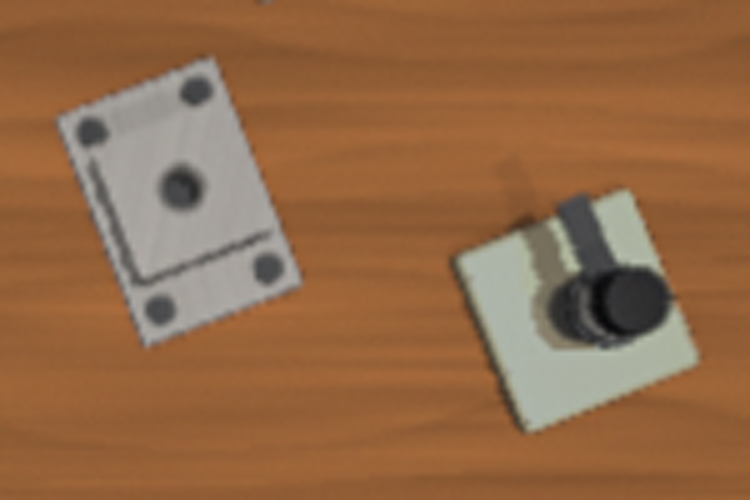

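View pics/zs.png

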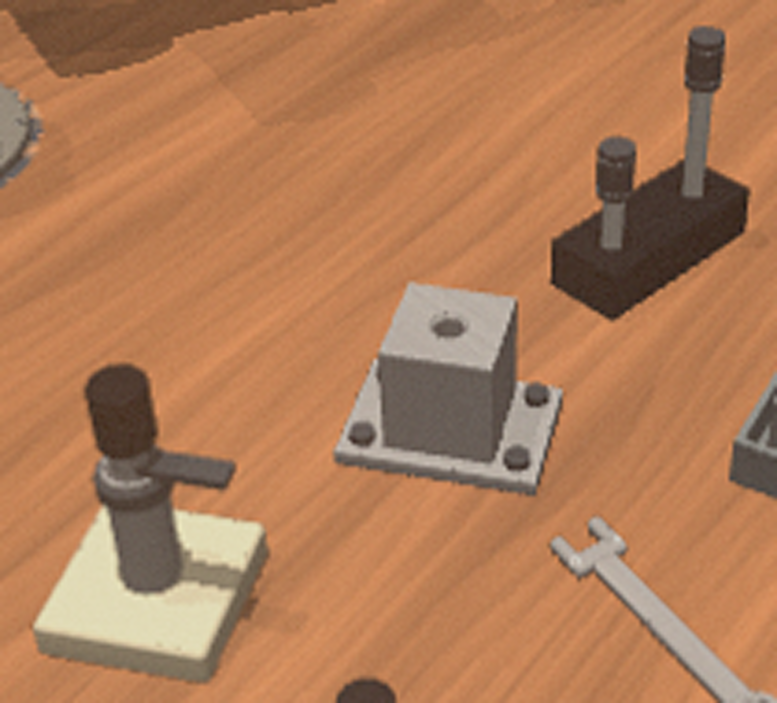

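The crops give the long rod's top disc at zt1 (137,200) and zs (707,37). The bore is at zt2 (181,187) and zs (449,326), and the knob top at zt2 (635,302) and zs (118,380). I'll locate them now.

```bash
cat > h.py <<'E'
from rig import r
import cv2,numpy as np
from scipy.optimize import least_squares
def ray(c,uv):
    K,d,R,t=[np.array(c[k],float) for k in("K","dist","R","t")]
    p=cv2.undistortPoints(np.array([[uv]],float),K,d)[0,0]
    return -R.T@t, R.T@np.array([p[0],p[1],1])
def onz(c,uv,z):
    o,v=ray(c,uv); return o+v*(z-o[2])/v[2]
def proj(c,X):
    return cv2.projectPoints(np.array(X,float).reshape(-1,1,3),cv2.Rodrigues(np.array(c["R"]))[0],np.array(c["t"]),np.array(c["K"]),np.array(c["dist"]))[0][:,0]
def tri(l):
    f=lambda X:np.concatenate([proj(c,X)[0]-uv for c,uv in l])
    s=least_squares(f,[.5,0,.1]); return s.x,s.fun
def zp(x0,y0,s,x,y): return np.array([x0+(x+.5)/s-.5,y0+(y+.5)/s-.5])
E
python3 - <<'E'
from h import *
np.set_printoptions(precision=4,suppress=True)
T=r.get_calibration("top");S=r.get_calibration("scene")
t1=lambda x,y:zp(140,170,8,x,y);t2=lambda x,y:zp(240,170,5,x,y);s=lambda x,y:zp(110,120,3.7,x,y)
for n,a,b,z in[("rodtop",t1(137,200),s(707,37),.17),("short",t1(465,275),s(617,147),.12),("bore",t2(181,187),s(449,326),.09),("knob",t2(635,302),s(118,380),.18)]:
    print(n,onz(T,a,z),onz(S,b,z),*tri([(T,a),(S,b)]))
print("stand corners z.04",[onz(T,t1(*p),.04)[:2] for p in[(165,143),(615,232),(583,408),(130,315)]])
print("housing plate z.012",[onz(T,t2(*p),.012)[:2] for p in[(57,118),(213,58),(302,285),(147,348)]])
print("gauge z.025",[onz(T,t2(*p),.025)[:2] for p in[(455,258),(630,190),(700,358),(530,432)]])
print("oil", onz(T,(377,155),.1), "wrench",onz(T,(290,163),.0))
st=r.get_state();w,x,y,z=st["eef_rot"]
from scipy.spatial.transform import Rotation as Ro
print(Ro.from_quat([x,y,z,w]).as_matrix())
E
```

```text
rodtop [0.5866 0.26   0.17  ] [0.5864 0.2546 0.17  ] [0.5857 0.2597 0.1677] [ 0.3296  0.5129  0.6588 -0.1068]
short [0.5698 0.1716 0.12  ] [0.5688 0.1683 0.12  ] [0.5689 0.171  0.1188] [ 0.3009  0.432   0.5427 -0.0739]
bore [ 0.5655 -0.0166  0.09  ] [ 0.5637 -0.0197  0.09  ] [ 0.5641 -0.0177  0.089 ] [ 0.4646  0.5766  0.6782 -0.0616]
knob [ 0.5057 -0.2202  0.18  ] [ 0.5159 -0.2326  0.18  ] [ 0.5054 -0.2236  0.1679] [ 0.3274  0.3116  0.3625 -0.0039]
stand corners z.04 [array([0.62  , 0.2835]), array([0.5912, 0.1356]), array([0.5344, 0.1451]), array([0.5637, 0.2934])]
housing plate z.012 [array([0.6085, 0.0475]), array([ 0.6406, -0.0348]), array([ 0.5208, -0.0812]), array([ 0.4878, -0.0001])]
gauge z.025 [array([ 0.5342, -0.1599]), array([ 0.5696, -0.2524]), array([ 0.4819, -0.2875]), array([ 0.4442, -0.1979])]
oil [ 0.6943 -0.2684  0.1   ] wrench [ 0.6918 -0.0563  0.    ]
[[ 0.2819 -0.0005 -0.9594]
 [ 0.9594 -0.001   0.2819]
 [-0.0011 -1.      0.0002]]
```

```bash
python3 -m pendant '[[0,-2,0,-9,0],[0,-4,0,-18,0],[0,-6,0,-27,0],[0,-8,0,-36,0],[0,-11.1,0,-44,0],[0,-11.1,0,-48.9,0],[0,-11.1,0,-48.9,0],[0,-11.1,0,-48.9,0],[0,-11.1,0,-48.9,0],[0,-11.1,0,-48.9,0],[0,-11.1,0,-48.9,0],[0,-11.1,0,-48.9,0],[0,-11.1,0,-48.9,0],[0,-11.1,0,-48.9,0],[0,-11.1,0,-48.9,0],[0,-11.1,0,-48.9,0]]'
cat > snap.py <<'E'
import sys
from h import *
np.set_printoptions(precision=4,suppress=True)
s=r.get_state();print(s["time"],s["tool_pos"],s["eef_rot"],s["wrist_force"],s["width"])
for n in sys.argv[2:]:
    c=r.get_calibration(n);np.save(f"pics/{sys.argv[1]}_{n}.npy",c,allow_pickle=True)
    cv2.imwrite(f"pics/{sys.argv[1]}_{n}.png",r.read_camera(n))
E
python3 snap.py a wrist
```

```text
time: 1.48
tool_pos: [0.5847, 0.2598, 0.2308]
eef_rot: [0.566, -0.566, -0.423, 0.425]
wrist_force: [0.0, -0.2, -0.1]
width: 0.998
1.4833 [0.5847 0.2598 0.2308] [ 0.5659 -0.5659 -0.4234  0.4246] [ 0.0416 -0.2246 -0.1132] 0.99834331721346
```

View pics/a_wrist.png

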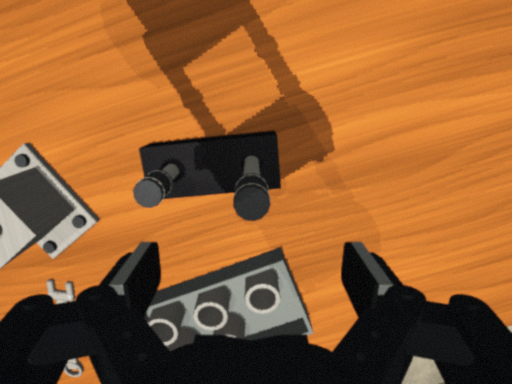

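The wrist picture shows the long rod's top disc at about (252,203), midway between the fingers at columns 140 and 360. I'll check where that puts it.

```bash
python3 - <<'E'
from h import *
c=np.load("pics/a_wrist.npy",allow_pickle=True).item()
print(onz(c,(252,203),.17),onz(c,(149,191),.12))
E
```

```text
[0.5828233 0.2612453 0.17     ] [0.56448171 0.17465116 0.12      ]
```

```bash
python3 -m pendant '[[0,0,3,0,0],[0,0,6,0,0],[0,0,8.5,0,0],[0,0,9.7,0,0],[0,0,9.7,0,0],[0,0,9.7,0,0],[0.4,0,9.7,0,0],[0.6,0,9.7,0,0],[1,0,9.7,0,0],[1,0,9.7,0,0],[1,0,9.7,0,0],[1,0,9.7,0,0],[1,0,9.7,0,0],[1,0,9.7,0,0]]'
python3 snap.py b wrist
```

```text
time: 2.7
tool_pos: [0.585, 0.2601, 0.1348]
eef_rot: [-0.566, 0.566, 0.424, -0.424]
wrist_force: [-1.1, 0.6, 6.4]
width: 0.286
2.7 [0.585  0.2601 0.1348] [-0.5655  0.566   0.4242 -0.4241] [-1.0696  0.5542  6.4296] 0.28556759271982185
```

View pics/b_wrist.png

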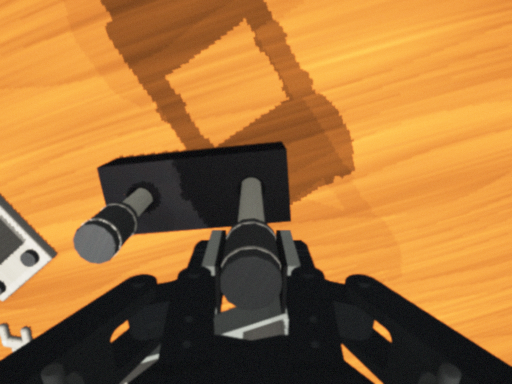

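The wrist picture shows the handle held between the pads at about (250,270). The width of 0.286 is about 24 mm, which fits the 26 mm handle. Now I'll lift it.

```bash
python3 -m pendant '[[1,0,-1,0,0],[1,0,-3,0,0],[1,0,-6,0,0],[1,0,-9,0,0],[1,0,-12,0,0],[1,0,-13.5,0,0],[1,0,-13.5,0,0],[1,0,-13.5,0,0],[1,0,-13.5,0,0]]'
python3 snap.py c wrist scene top
```

```text
time: 3.5
tool_pos: [0.5841, 0.2599, 0.268]
eef_rot: [0.566, -0.566, -0.423, 0.425]
wrist_force: [0.5, 0.6, -1.2]
width: 0.294
3.5 [0.5841 0.2599 0.268 ] [ 0.5659 -0.5656 -0.4231  0.4252] [ 0.4518  0.5515 -1.1617] 0.2940476762868562
```

View pics/c_wrist.png

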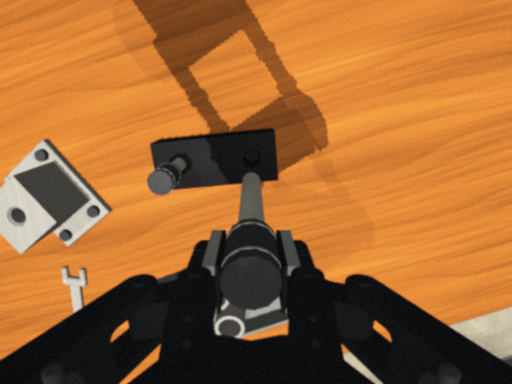

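View pics/c_scene.png

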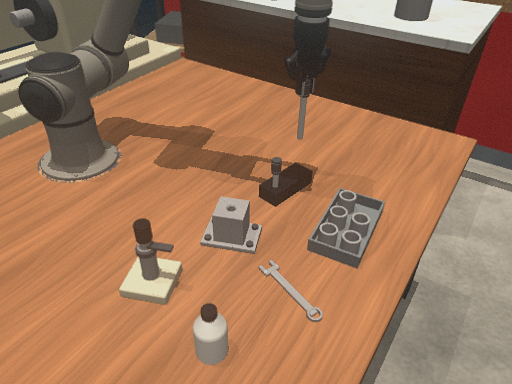

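The rod is clear of the stand and upright, with its tip at about (300,138) in the scene picture. Next I'll move it over the bore.

```bash
python3 -m pendant '[[1,-1,0,-0.2,0],[1,-3,0,-0.7,0],[1,-6,0,-1.3,0],[1,-9,0,-2,0],[1,-12,0,-2.6,0],[1,-15,0,-3.3,0],[1,-18,0,-3.9,0],[1,-21,0,-4.6,0],[1,-24,0,-5.2,0],[1,-26,0,-5.7,0],[1,-27.2,0,-5.9,0],[1,-27.2,0,-5.9,0],[1,-27.2,0,-5.9,0],[1,-27.2,0,-5.9,0],[1,-27.2,0,-5.9,0]]'
python3 snap.py d wrist scene top
python3 - <<'E'
import cv2
b=cv2.imread("pics/d_scene.png");a=cv2.imread("pics/d_wrist.png")
x=cv2.resize(b[80:260,170:300],None,fx=3,fy=3,interpolation=2);y=cv2.resize(a[100:340,150:350],None,fx=2.25,fy=2.25,interpolation=2)
cv2.imwrite("pics/d.png",cv2.hconcat([x,y[:540,:400]]))
E
```

```text
time: 4.9
tool_pos: [0.5646, -0.0164, 0.2683]
eef_rot: [0.566, -0.565, -0.424, 0.426]
wrist_force: [-0.1, 0.4, -0.9]
width: 0.293
4.9 [ 0.5646 -0.0164  0.2683] [ 0.5658 -0.5651 -0.4235  0.4256] [-0.064   0.408  -0.8536] 0.2931151631990906
```

View pics/d.png

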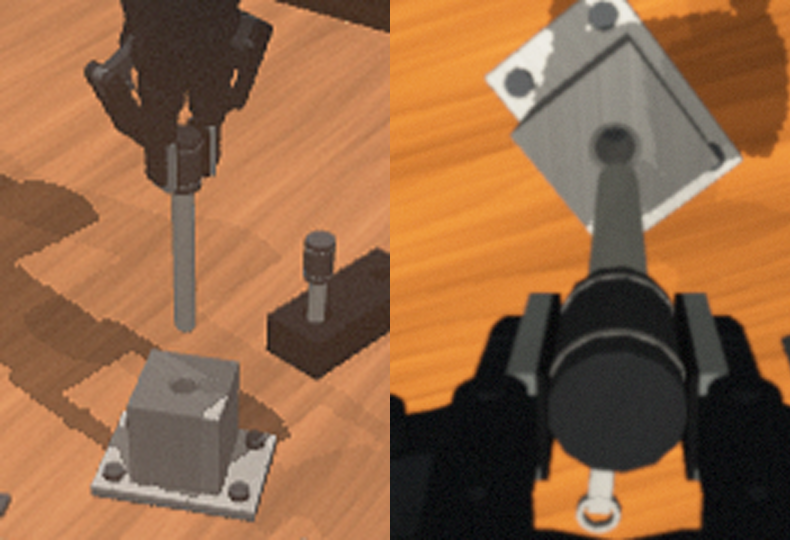

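View pics/d_top.png

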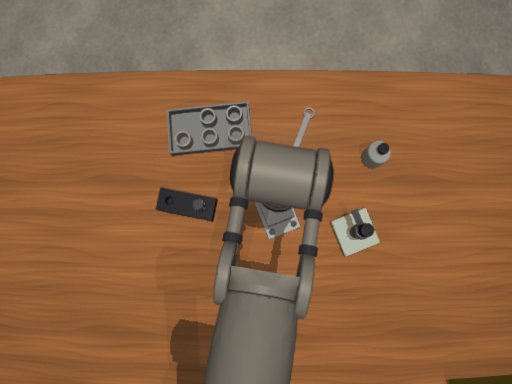

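The zoomed scene view shows the rod tip at (184,327), straight above the bore at (184,386). The wrist crop shows the bore at (616,146), in line with the rod at columns 616–618. I'll put numbers on that.

```bash
python3 - <<'E'
from h import *
S=r.get_calibration("scene");c=np.load("pics/d_wrist.npy",allow_pickle=True).item()
u=lambda x,y:zp(170,80,3,x,y); w=lambda x,y:zp(150,100,2.25,x-390,y)
print("scene bore",onz(S,u(184,386),.09),"tip",onz(S,u(184,327),.1435))
print("wrist bore",onz(c,w(616,146),.09),"tip guess",onz(c,w(617,172),.1435))
X=[.5646,-.0164]
for q in (.3035,.28,.25,.2,.1435): print(q,proj(S,X+[q]),(proj(S,X+[q])[0]-[170,80]+.5)*3-.5,(proj(c,X+[q])[0]-[150,100]+.5)*2.25-.5+[390,0])
E
```

```text
scene bore [ 0.56493451 -0.02139573  0.09      ] tip [ 0.56379565 -0.01834035  0.1435    ]
wrist bore [ 0.56045634 -0.01617038  0.09      ] tip guess [ 0.55958001 -0.01530444  0.1435    ]
0.3035 [[230.57227899 123.47156196]] [182.71683698 131.41468588] [616.94102931 420.37180141]
0.28 [[230.77598846 133.94721717]] [183.32796537 162.84165151] [617.20067376 355.68989432]
0.25 [[231.02471894 146.80806839]] [184.07415681 201.42420517] [617.43709193 296.56564976]
0.2 [[231.41340746 167.06348117]] [185.24022239 262.19044352] [617.69689304 231.34736609]
0.1435 [[231.81781538 188.34844539]] [186.45344614 326.04533617] [617.88258676 184.57496482]
```

```bash
python3 -m pendant '[[1,-0.15,0.5,0,0],[1,-0.15,1.5,0,0],[1,-0.15,2.5,0,0],[1,-0.15,3.5,0,0],[1,-0.15,4.5,0,0],[1,-0.15,5,0,0],[1,-0.15,5.4,0,0],[1,-0.15,5.8,0,0],[1,-0.15,6.2,0,0],[1,-0.15,6.6,0,0],[1,-0.15,7,0,0],[1,-0.15,7,0,0],[1,-0.15,7,0,0]]'
python3 snap.py e wrist scene
python3 - <<'E'
import cv2
b=cv2.imread("pics/e_scene.png");a=cv2.imread("pics/e_wrist.png")
x=cv2.resize(b[80:260,170:300],None,fx=3,fy=3,interpolation=2);y=cv2.resize(a[100:340,150:350],None,fx=2.25,fy=2.25,interpolation=2)
cv2.imwrite("pics/e.png",cv2.hconcat([x,y[:540,:400]]))
E
```

```text
time: 6.13
tool_pos: [0.564, -0.0182, 0.1982]
eef_rot: [0.566, -0.565, -0.423, 0.426]
wrist_force: [-0.2, -0.8, 0.2]
width: 0.291
6.1333 [ 0.564  -0.0182  0.1982] [ 0.5657 -0.5652 -0.4234  0.4257] [-0.1783 -0.7874  0.1919] 0.29102683937089746
```

View pics/e.png

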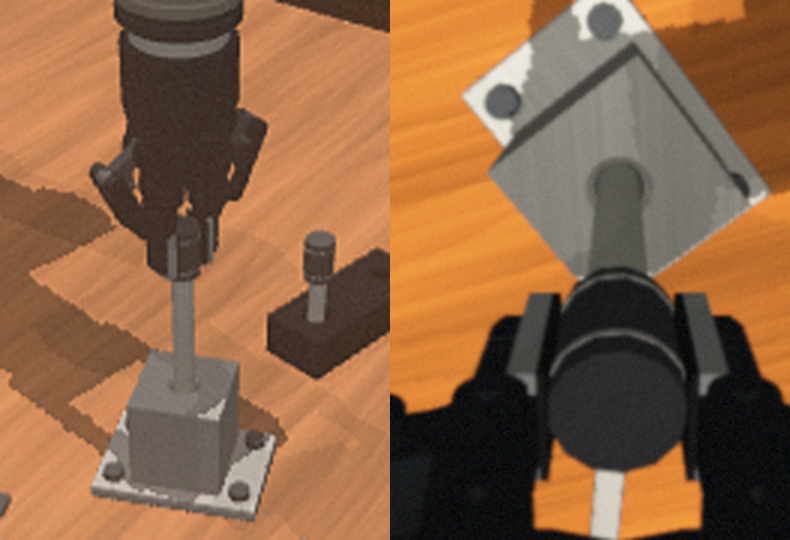

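The rod is about 17 mm inside the bore: zoomed scene (184,386), centred in the wrist view, with almost no force. I'll keep lowering.

```bash
python3 -m pendant '[[1,0,0.4,0,0],[1,0,0.8,0,0],[1,0,1.2,0,0],[1,0,1.6,0,0],[1,0,2,0,0],[1,0,2.1,0,0],[1,0,2.1,0,0]]'
for i in 1; do python3 -m pendant '[[1,0,0.15,0,0],[1,0,0.3,0,0],[1,0,0.45,0,0],[1,0,0.6,0,0],[1,0,0.6,0,0]]'; done
```

```text
time: 6.82
tool_pos: [0.564, -0.0182, 0.177]
eef_rot: [0.566, -0.565, -0.423, 0.426]
wrist_force: [-0.1, 0.3, -0.8]
width: 0.289
time: 7.23
tool_pos: [0.5638, -0.0183, 0.1707]
eef_rot: [0.566, -0.565, -0.423, 0.426]
wrist_force: [0.2, -1.0, -1.1]
width: 0.289
```

Tip about 44 mm deep and still free.

```bash
python3 -m pendant '[[1,0,0.15,0,0],[1,0,0.3,0,0],[1,0,0.45,0,0],[1,0,0.6,0,0],[1,0,0.6,0,0]]'
```

```text
time: 7.65
tool_pos: [0.5636, -0.0182, 0.1644]
eef_rot: [0.566, -0.565, -0.423, 0.426]
wrist_force: [0.2, -0.0, -0.3]
width: 0.285
```

```bash
python3 -m pendant '[[1,0,0.15,0,0],[1,0,0.3,0,0],[1,0,0.45,0,0],[1,0,0.6,0,0],[1,0,0.6,0,0]]'
```

```text
time: 8.07
tool_pos: [0.5634, -0.0182, 0.158]
eef_rot: [0.566, -0.565, -0.423, 0.426]
wrist_force: [0.6, 0.5, -1.0]
width: 0.29
```

```bash
python3 -m pendant '[[1,0,0.15,-0.05,0],[1,0,0.3,-0.1,0],[1,0,0.45,-0.1,0],[1,0,0.6,-0.1,0],[1,0,0.6,-0.1,0]]'
```

```text
time: 8.48
tool_pos: [0.5648, -0.0185, 0.1539]
eef_rot: [0.566, -0.565, -0.424, 0.426]
wrist_force: [-2.3, -0.5, 11.0]
width: 0.287
```

```bash
python3 -m pendant '[[1,0,0.1,0,0],[1,0,0.2,0,0],[1,0,0.3,0,0],[1,0,0.4,0,0],[1,0,0.4,0,0]]'
```

```text
time: 8.9
tool_pos: [0.5653, -0.0186, 0.1538]
eef_rot: [-0.565, 0.566, 0.424, -0.425]
wrist_force: [-8.4, 1.9, 26.4]
width: 0.289
```

At a tip depth of about 61 mm the force rises to 26 N and z stops changing, so the rod is bottomed. I'll take the load off and release it.

```bash
python3 -m pendant '[[1,0,0,0,0],[1,0,0,0,0],[1,0,0,0,0],[1,0,0,0,0]]'; python3 -m pendant '[[0.6,0,0,0,0],[0.4,0,0,0,0],[0.2,0,0,0,0],[0,0,0,0,0],[0,0,0,0,0],[0,0,0,0,0],[0,0,0,0,0],[0,0,-1,0,0],[0,0,-4,0,0],[0,0,-7,0,0],[0,0,-10,0,0],[0,0,-10,0,0],[0,0,-10,0,0],[0,0,-10,0,0]]'
python3 snap.py f wrist scene
python3 - <<'E'
import cv2
b=cv2.imread("pics/f_scene.png");a=cv2.imread("pics/f_wrist.png")
x=cv2.resize(b[130:260,170:265],None,fx=4.1,fy=4.1,interpolation=2);y=cv2.resize(a[100:340,150:350],None,fx=2.25,fy=2.25,interpolation=2)
cv2.imwrite("pics/f.png",cv2.hconcat([x[:530],y[:530,:400]]))
E
```

```text
time: 9.23
tool_pos: [0.565, -0.0183, 0.1539]
eef_rot: [-0.565, 0.566, 0.424, -0.425]
wrist_force: [-4.6, 1.1, 8.0]
width: 0.287
time: 10.4
tool_pos: [0.5646, -0.018, 0.2538]
eef_rot: [-0.565, 0.566, 0.424, -0.425]
wrist_force: [-1.0, -0.5, -0.4]
width: 1.001
10.4 [ 0.5646 -0.018   0.2538] [-0.5649  0.5659  0.4243 -0.425 ] [-1.003  -0.5184 -0.3697] 1.0010651973090177
```

View pics/f.png

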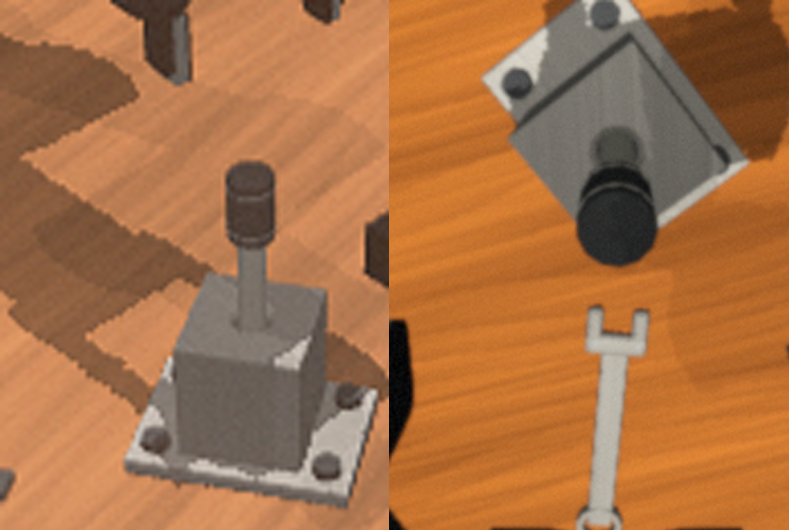

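The rod stands upright in the bore, its top at crop (251,175). Next is the gauge.

```bash
python3 -m pendant '[[0,-3,0,0,0],[0,-6,0,0,0],[0,-9,0,-0.1,0],[0,-12,0,-0.1,0],[0,-15,0,-0.2,0],[0,-18,0,-0.2,0],[0,-21.4,0,-0.2,0],[0,-21.4,0,-0.2,0],[0,-21.4,0,-0.2,0],[0,-21.4,0,-0.2,0],[0,-21.4,0,-0.2,0]]'
python3 snap.py g wrist scene top
python3 - <<'E'
import cv2
b=cv2.imread("pics/g_scene.png");a=cv2.imread("pics/g_wrist.png");t=cv2.imread("pics/g_top.png")
cv2.imwrite("pics/g.png",cv2.hconcat([cv2.resize(b[150:240,200:270],None,fx=6,fy=6,interpolation=2),cv2.resize(t[170:260,230:290],None,fx=6,fy=6,interpolation=2)]))
E
```

```text
time: 11.42
tool_pos: [0.5067, -0.223, 0.2526]
eef_rot: [0.566, -0.565, -0.424, 0.426]
wrist_force: [-0.1, -0.2, -0.7]
width: 0.997
11.4167 [ 0.5067 -0.223   0.2526] [ 0.5657 -0.5646 -0.424   0.4259] [-0.0692 -0.2413 -0.6759] 0.9974837864978101
```

View pics/g.png

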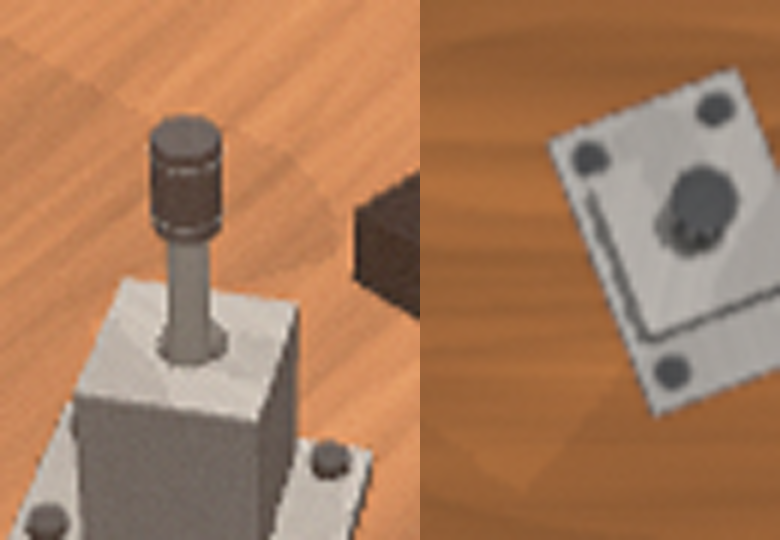

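View pics/g_wrist.png

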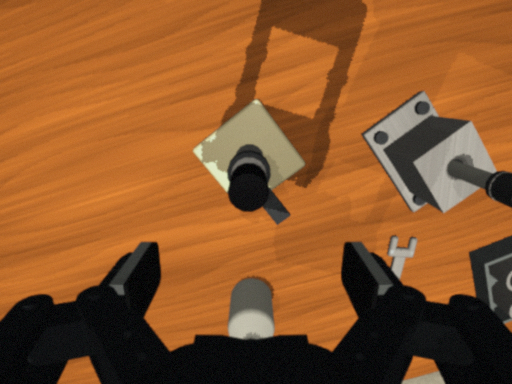

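The rod's top disc is at (186,137) in the scene zoom and (703,200) in the top zoom. In the wrist picture the knob top is at about (249,188), midway between the fingers. The bottle at (250,310) lies further out. Computing.

```bash
python3 - <<'E'
from h import *
S=r.get_calibration("scene");T=r.get_calibration("top");c=np.load("pics/g_wrist.npy",allow_pickle=True).item()
a=zp(200,150,6,186,137);b=zp(230,170,6,703-420,200)
print(tri([(S,a),(T,b)]))
for z in(.18,.185,.19,.195): print(z,proj(S,[.5643,-.0195,z])[0]-a)
for q in(.16,.168,.172): print(q,onz(c,(249,188),q))
print(tri([(c,(249,188)),(T,zp(240,170,5,635,302)),(S,zp(110,120,3.7,118,380))]))
E
```

```text
(array([ 0.56507102, -0.01802311,  0.18748612]), array([ 0.65656475, -0.06154386,  0.43594603,  0.54536799]))
0.18 [0.01309506 3.01838182]
0.185 [-0.02658586  1.10626517]
0.19 [-0.06657129 -0.81882683]
0.195 [-0.10686488 -2.75703581]
0.16 [ 0.50267941 -0.22337594  0.16      ]
0.168 [ 0.50043228 -0.22266785  0.168     ]
0.172 [ 0.49930871 -0.22231381  0.172     ]
(array([ 0.50201201, -0.22289091,  0.1643489 ]), array([ 0.32424247,  0.62565226, -0.28198121,  1.85809002, -0.40963789,
        0.52599394]))
```

```bash
python3 -m pendant '[[0,0,3,0.1,0],[0,0,6,0.1,0],[0,0,9,0.1,0],[0,0,11,0.1,0],[0,0,11.8,0.1,0],[0,0,11.8,0.1,0],[0,0,11.8,0.1,0],[0.4,0,11.8,0.1,0],[0.6,0,11.8,0.1,0],[1,0,11.8,0.1,0],[1,0,11.8,0.1,0],[1,0,11.8,0.1,0],[1,0,11.8,0.1,0],[1,0,11.8,0.1,0]]'
python3 snap.py i wrist scene
```

```text
time: 12.73
tool_pos: [0.5054, -0.225, 0.136]
eef_rot: [-0.564, 0.566, 0.423, -0.427]
wrist_force: [-3.5, -7.2, 2.6]
width: 0.36
12.7333 [ 0.5054 -0.225   0.136 ] [-0.5642  0.5661  0.4234 -0.4266] [-3.4683 -7.2239  2.6447] 0.36000589738651634
```

View pics/i_wrist.png

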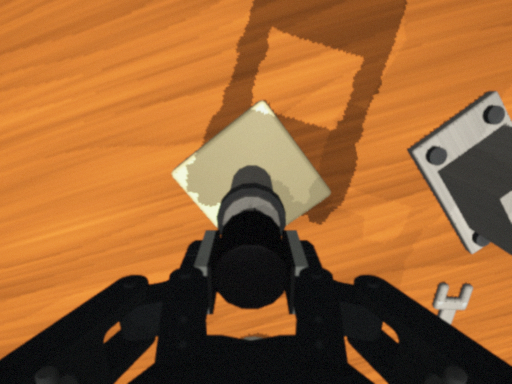

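View pics/i_scene.png

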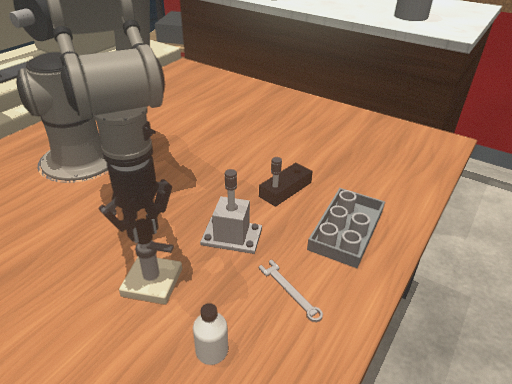

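The knob is gripped: the wrist picture shows it at (250,265) and the width is 0.36. I'll raise it about 70 mm and then compare.

```bash
python3 -m pendant '[[1,0,-0.5,0,0],[1,0,-1.5,0,0],[1,0,-2.5,0,0],[1,0,-3.5,0,0],[1,0,-4.5,0,0],[1,0,-5.5,0,0],[1,0,-6.5,0,0],[1,0,-7,0,0],[1,0,-7,0,0],[1,0,-7,0,0],[1,0,-7,0,0]]'
python3 snap.py j wrist scene top
python3 - <<'E'
import cv2
b=cv2.imread("pics/j_scene.png")
cv2.imwrite("pics/j.png",cv2.resize(b[160:300,110:270],None,fx=5,fy=4.2857,interpolation=2) if 0 else cv2.resize(b[165:285,110:270],None,fx=5,fy=5,interpolation=2))
a=cv2.imread("pics/j_wrist.png");t=cv2.imread("pics/j_top.png")
cv2.imwrite("pics/jt.png",cv2.resize(t[170:270,250:400],None,fx=5,fy=5,interpolation=2))
E
```

```text
time: 13.75
tool_pos: [0.5054, -0.2251, 0.2072]
eef_rot: [-0.564, 0.567, 0.423, -0.427]
wrist_force: [-3.5, -4.4, 3.2]
width: 0.358
13.75 [ 0.5054 -0.2251  0.2072] [-0.5636  0.5667  0.4234 -0.4266] [-3.4613 -4.3805  3.22  ] 0.35823784213966614
```

View pics/j.png

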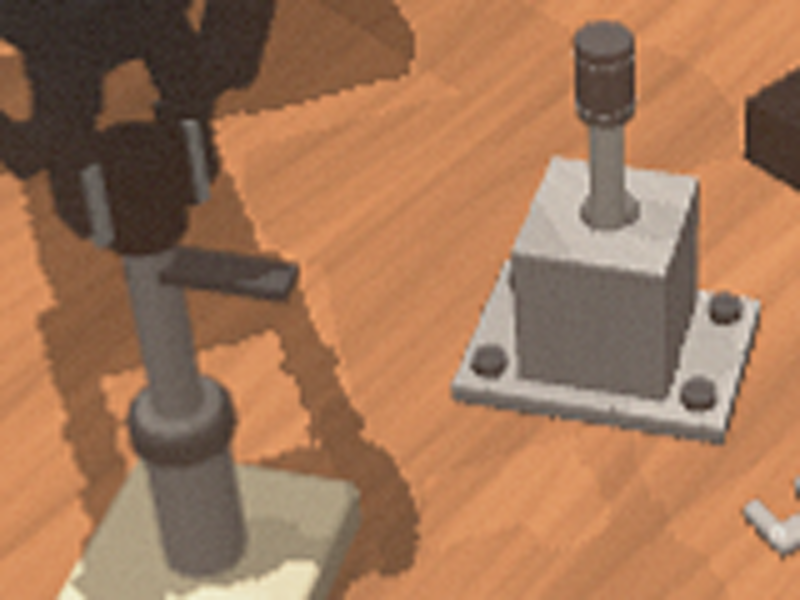

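View pics/jt.png

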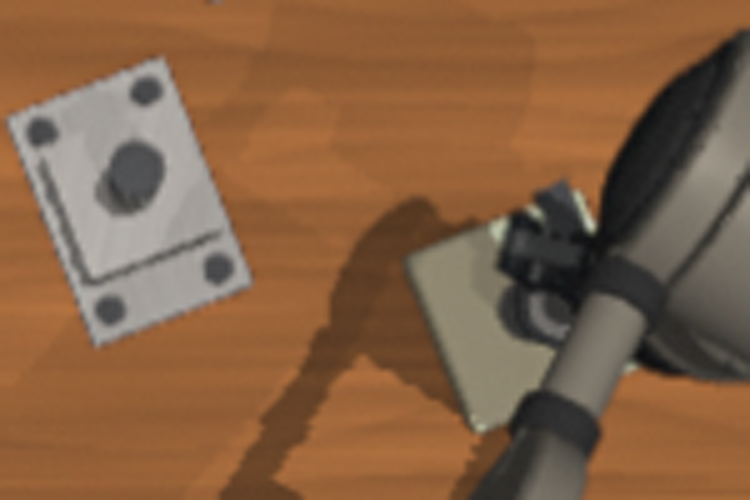

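The scene zoom shows the blade's end at far corner (298,263) and near corner (283,290), with the rod top at (604,40). The top zoom shows the blade end at about (567,181) and (537,190). I'll fit the height.

```bash
python3 - <<'E'
from h import *
np.set_printoptions(precision=2,suppress=True)
S=r.get_calibration("scene");T=r.get_calibration("top")
def Z(c,X,x0,y0,s): return (proj(c,X)-[x0,y0]+.5)*s-.5
ax=np.array([.507,-.224]);y=np.radians(21.5);e=np.array([np.cos(y),np.sin(y)]);n=np.array([-e[1],e[0]])
for z in(.180,.184,.188,.192):
    P=[[*(ax+.055*e+k*.008*n),z] for k in(1,-1)]
    print(z,"scene",Z(S,P,110,165,5).ravel(),"bot",Z(S,[p[:2]+[z-.006] for p in P],110,165,5).ravel(),"top",Z(T,P,250,170,5).ravel())
for z in(.185,.189): 
  print("rod",z,Z(S,[[.565,-.018,z]],110,165,5),Z(T,[[.565,-.018,z]],250,170,5), "knob underside/top", Z(S,[[*ax,z+.012]],110,165,5))
# initial blade
for z in (.112,.115,.118,.122):
    P=[[*(ax+.055*e+k*.008*n),z] for k in(1,-1)]+[[*ax,z+.052]]
    print("init",z,Z(S,P,110,120,3.7).ravel(),Z(T,P,240,170,5).ravel())
E
python3 - <<'E'
import cv2
b=cv2.imread("pics/j_scene.png");i=cv2.imread("pics/scene0.png")
cv2.imwrite("pics/jz.png",cv2.hconcat([cv2.resize(b[205:235,140:175],None,fx=11,fy=16,interpolation=0),cv2.resize(i[235:265,140:175],None,fx=11,fy=16,interpolation=0)]))
E
```

```text
0.18 scene [307.14 274.6  291.62 302.96] bot [308.76 286.61 293.33 315.03] top [530.82 192.75 563.02 179.85]
0.184 scene [306.05 266.53 290.47 294.85] bot [307.69 278.62 292.19 306.99] top [532.5  192.01 564.82 179.06]
0.188 scene [304.96 258.41 289.31 286.69] bot [306.6  270.57 291.04 298.91] top [534.2  191.27 566.63 178.27]
0.192 scene [303.86 250.25 288.14 278.48] bot [305.51 262.48 289.89 290.77] top [535.9  190.52 568.46 177.48]
rod 0.185 [[608.19  43.47]] [[137.77 169.98]] knob underside/top [[152.5  232.12]]
rod 0.189 [[608.04  35.78]] [[137.95 169.15]] knob underside/top [[150.91 223.83]]
init 0.112 [240.1  465.82 229.36 487.22 122.11 387.36] [554.07 204.45 584.36 192.32 635.61 300.42]
init 0.115 [239.55 461.77 228.79 483.16 121.28 382.99] [555.18 203.96 585.55 191.8  637.01 300.18]
init 0.118 [239.01 457.71 228.21 479.08 120.44 378.6 ] [556.3  203.47 586.75 191.28 638.42 299.94]
init 0.122 [238.28 452.26 227.44 473.61 119.32 372.71] [557.8  202.82 588.36 190.58 640.31 299.61]
```

View pics/jz.png

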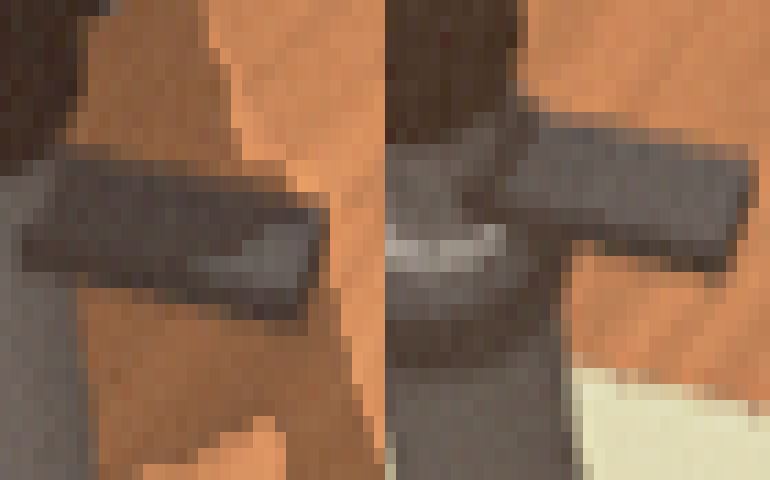

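The estimates agree closely. In the scene camera the blade is at about 0.1865 and the rod top at about 0.1875. By tool travel the rod top is at 0.189 and the blade at 0.187. I'll raise it another 1.5 mm, then release and check.

```bash
python3 -m pendant '[[1,0,-0.1,0,0],[1,0,-0.15,0,0],[1,0,-0.15,0,0],[1,0,-0.15,0,0],[1,0,-0.15,0,0]]'; python3 -m pendant '[[0.6,0,0,0,0],[0.4,0,0,0,0],[0.2,0,0,0,0],[0,0,0,0,0],[0,0,0,0,0],[0,0,0,0,0],[0,0,0,0,0],[0,0,-3,0,0],[0,0,-7,0,0],[0,0,-10,0,0],[0,0,-10,0,0],[0,0,-10,0,0],[0,0,-10,0,0]]'
python3 -m pendant '[[0,-3,-1,3,0],[0,-6,-2,6,0],[0,-9,-2,9,0],[0,-12,-2,12,0],[0,-12,-2,15,0],[0,-12,-2,15,0],[0,-12,-2,15,0],[0,-12,-2,15,0],[0,-12,-2,15,0]]'
python3 snap.py k wrist scene top
python3 - <<'E'
import cv2
b=cv2.imread("pics/k_scene.png");t=cv2.imread("pics/k_top.png")
cv2.imwrite("pics/k.png",cv2.resize(b[165:285,110:270],None,fx=5,fy=5,interpolation=2))
cv2.imwrite("pics/kt.png",cv2.resize(t[170:270,250:400],None,fx=5,fy=5,interpolation=2))
E
```

```text
time: 14.32
tool_pos: [0.5054, -0.2251, 0.2079]
eef_rot: [-0.564, 0.566, 0.423, -0.427]
wrist_force: [0.7, -4.1, -7.1]
width: 0.358
time: 15.4
tool_pos: [0.5052, -0.2243, 0.3073]
eef_rot: [-0.564, 0.566, 0.423, -0.427]
wrist_force: [-0.5, 0.6, -0.4]
width: 0.997
time: 16.15
tool_pos: [0.3286, -0.2977, 0.3275]
eef_rot: [-0.564, 0.566, 0.423, -0.427]
wrist_force: [0.6, -0.2, 0.2]
width: 1.0
16.15 [ 0.3286 -0.2977  0.3275] [-0.5644  0.5656  0.4234 -0.427 ] [ 0.552  -0.1779  0.1868] 0.9997076668520152
```

View pics/k.png

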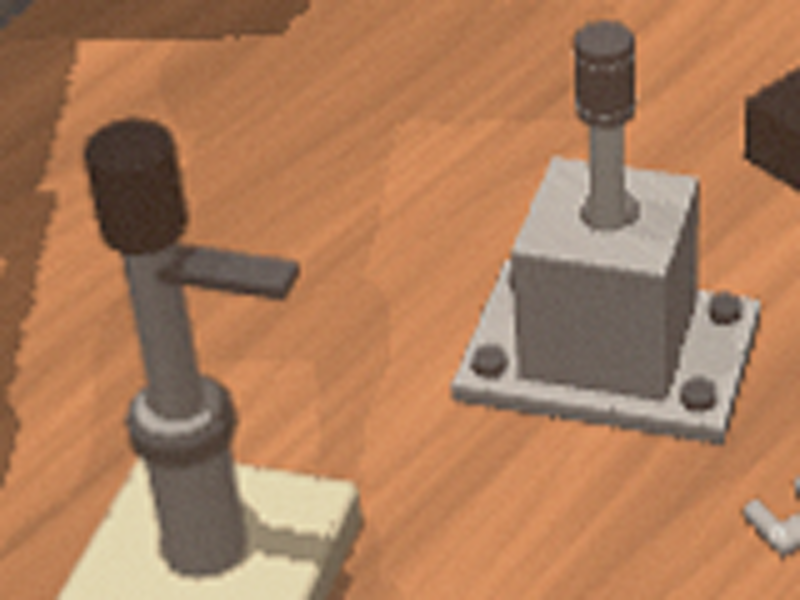

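View pics/kt.png

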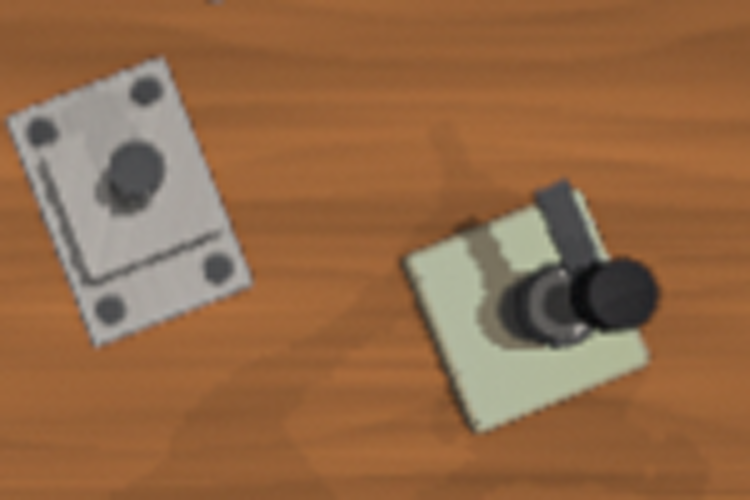

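Everything is released. The scene zoom shows the knob top at (131,138), the blade end's corners at (299,263) and (284,289), and the rod top at (604,40). The top zoom shows the knob at (619,293), the blade end at (569,181) and (537,193), and the rod at (136,171).

```bash
python3 - <<'E'
from h import *
np.set_printoptions(precision=4,suppress=True)
S=r.get_calibration("scene");T=r.get_calibration("top")
s=lambda x,y:zp(110,165,5,x,y);t=lambda x,y:zp(250,170,5,x,y)
for n,a,b in[("knob",s(131,138),t(619,293)),("far",s(299,263),t(537,193)),("near",s(284,289),t(569,181)),("rod",s(604,40),t(136,171))]:
    print(n,*tri([(S,a),(T,b)]))
# chained: known heights in the scene cam for calibration: bore mouth rim, gauge tube top 0.106, base corner
K=proj
for z in(.232,.236,.24,.244):
    for ax in([.507,-.224],[.504,-.2245]):
        d=.016; rim=[[ax[0]+d*np.cos(q),ax[1]+d*np.sin(q),z] for q in np.linspace(0,6.28,60)]
        p=(proj(S,rim)-[110,165]+.5)*5-.5; p2=(proj(T,rim)-[250,170]+.5)*5-.5
        print(z,ax,"S",p.min(0),p.max(0),"T",p2.min(0),p2.max(0))
for z in(.184,.187,.19):
    rim=[[.565+.013*np.cos(q),-.018+.013*np.sin(q),z] for q in np.linspace(0,6.28,60)]
    p=(proj(S,rim)-[110,165]+.5)*5-.5;print("rod",z,p.min(0),p.max(0))
E
python3 - <<'E'
import cv2
b=cv2.imread("pics/k_scene.png")
cv2.imwrite("pics/kz.png",cv2.hconcat([cv2.resize(b[185:225,122:172],None,fx=10,fy=12,interpolation=0),cv2.resize(b[165:205,220:245],None,fx=10,fy=12,interpolation=0)]))
E
```

```text
knob [ 0.5061 -0.2233  0.2402] [ 0.7006 -0.0055  0.6301  0.5901]
far [ 0.5542 -0.1983  0.1866] [ 0.1716 -0.0061  0.1481  0.1522]
near [ 0.5598 -0.2126  0.1872] [ 0.0651 -0.0021  0.0575  0.0585]
rod [ 0.5637 -0.0178  0.1862] [ 0.3921 -0.0366  0.2604  0.3253]
0.232 [0.507, -0.224] S [ 92.0229 130.4222] [184.0827 186.068 ] T [582.6576 257.3836] [656.0529 331.9226]
0.232 [0.504, -0.2245] S [ 84.9643 128.2552] [176.9763 183.7631] T [583.9398 264.3549] [657.3479 338.9296]
0.236 [0.507, -0.224] S [ 90.1854 121.717 ] [182.5532 177.251 ] T [584.6441 256.8677] [658.3264 331.7072]
0.236 [0.504, -0.2245] S [ 83.1059 119.5531] [175.4256 174.949 ] T [585.932  263.8671] [659.6271 338.7425]
0.24 [0.507, -0.224] S [ 88.3352 112.9567] [181.0132 168.3766] T [586.6467 256.3477] [660.618 331.49 ]
0.24 [0.504, -0.2245] S [ 81.2346 110.796 ] [173.8644 166.0776] T [587.9403 263.3753] [661.9246 338.5538]
0.244 [0.507, -0.224] S [ 86.4721 104.1408] [179.4626 159.4441] T [588.6655 255.8233] [662.9281 331.271 ]
0.244 [0.504, -0.2245] S [ 79.3504 101.9834] [172.2923 157.1482] T [589.9649 262.8794] [664.2406 338.3635]
rod 0.184 [577.6258  27.8152] [638.8121  63.3769]
rod 0.187 [577.4511  22.0863] [638.7615  57.5909]
rod 0.19 [577.2757  16.3343] [638.7107  51.7811]
```

View pics/kz.png

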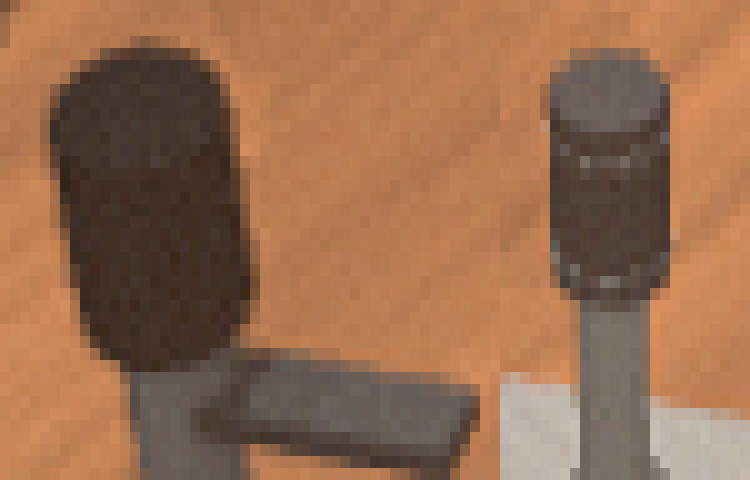

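```bash
python3 - <<'E'
from rig import r
print(r.sign_off(), r.get_state()["time"])
E
```

```text
the job is handed in; nothing more can be done
the job is handed in; nothing more can be done
```

The long rod is standing in the housing's bore, released and upright, and the gauge blade is raised to about the level of its top. The job was handed in at about 16 s; no verdict was reported.

- **Rod:** I lowered it in small steps until it stopped at about 61 mm, where the force rose to 26 N. I took most of that load off before opening the fingers, and the pictures afterwards show it standing straight.
- **Gauge:** I raised the post about 72 mm by its knob, let go and moved the arm clear. The last reading showed no significant force on the tool.
- **Level check:** the height estimates disagree by a few millimetres:

| Estimate | Blade minus rod top |
|---|---|
| Two-camera fix, blade corners | about +1 mm |
| Two-camera fix, knob top | about +2 mm |
| Scene camera alone | about −1.5 mm |
| Tool travel plus pictures | about −1 mm |

All of these are inside the 4 mm limit, but the level was never checked by touch. The extra 1.5 mm lift I commanded at the end moved the tool only about 0.7 mm. I did not measure the short rod or the bystanders at the end, but the arm never went close to them.

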